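Pre-shift check of the bench grinder's emergency stop

ROBOT

A 7-joint arm with a two-finger parallel gripper is mounted at the origin on the work surface. World frame = base frame: x ahead of the robot, y to its left, z up, the work surface at z = 0. Lengths are in m, angles in rad, forces in N, time in s.
With the tool pointing down it reaches from about 0.35 to 0.9 m from the base axis. Payload 8.1 kg.
Tool frame: the origin (TCP) lies between the finger pads; the fingertips stand 17 mm ahead of it and the grasp point (between the pads) lies 2 mm behind it; z points along the fingers, y is the direction in which the jaws open and shut (so a half turn about z gives the same grasp; the last joint's range is limited). The gripper opens to 92 mm and grips with 3 to 60 N. Pads are 19 mm wide; open, the fingers measure 130 mm over their backs; the gripper's body (75 mm by 190 mm) begins 47 mm behind the grasp point.
Start: joints at [1.06, 0.434, 0.025, 1.573, -0.012, 1.134, -0.075], TCP at [0.248, -0.574, 0.212] pointing down, gripper open.
Joint ranges: [-2.62, 2.62], [-0.44, 2.09], [-1.27, 1.32], [0.08, 2.57], [-1.32, 4.46], [0.12, 2], [-2.74, 2.74]. Speed limits (rad/s): [2.22, 2.22, 3.01, 3.01, 3.14, 3.14, 3.14].

INTERFACE

Orientations are given as a rotation vector (axis times angle).
In Python, from cell import arm gives the robot as it stands. The module is installed in compiled form; this text tells all that it offers.
- The arm moves only by the shell command python3 -m crank 'ROWS' [FORCE]. ROWS is JSON, a list of rows, each a list of 5 numbers: the opening, from 0 (shut) to 1 (fully open), then the shift along the world's x, y, z normalised to -1 to 1, where 1 is 40 cm, then the turn about the world's z normalised to -1 to 1, where 1 is 60 degrees. In form: [[fingers, tx, ty, tz, twist], ...]. A call has exactly 8 rows; each row shifts and turns the commanded pose from where the row before left it; what a row does not reach is not made up. A row lasts 1/12 s, in which the tool goes at most 41.7 mm and 7.16 degrees, less where a joint would pass 70% of its speed; a pose out of reach is approached as far as the arm can. A call with a number of a shift or a turn outside -1 to 1 is refused whole. A call with a gripper value outside its range is refused whole. The fingers move at their own pace and stop on an object; FORCE is the grip in N (left out, the last holds). Time passes only in rows, so rows that do not move let the fingers close, or fill a call up. It gives the time, the measured TCP pose, the force and the opening at its end, in the units of the state.
- arm.observe(): the state, without advancing time (a new reading comes with each control period).
- arm.get_image(name): name is "side" or "top" or "wrist"; returns the picture (480x640x3 uint8, red, green, blue); there is no depth.
- arm.get_calibration(name): a dict with "intrinsics" (3x3 intrinsics, pixels), "extrinsics" (4x4, takes a point from camera to world coordinates). Camera axes: x right, y down, z forward; pixel columns grow to the right and rows downward; lengths in m; the calibration is good to about 2 mm. The wrist camera is an equidistant fisheye: a pixel r from the principal point sees the ray r / f radians off the axis. A picture is of the moment at which its call begins: read the wrist's pose just before it. get_calibration takes no time and is no camera call; for the wrist camera it gives the pose at the moment of the call.
- arm.sign_off(): hands the job in, once; it reports no verdict.
The state is a dict: "clock": time; "joints": joint angles; "dq": joint speeds; "joint_efforts": joint torques, N m; "position": TCP position; "ee_rot": TCP orientation; "force": force on the tool from outside, world axes, zero at the start; "ft_torque": the same for the moment, N m; "width": opening from 0.0 (shut) to 1.0 (fully open).
Only numpy, scipy, OpenCV 4.12 (cv2) and the standard library are available. Lean on these libraries where they do the work, as an engineer would, in place of code of your own. Each camera call takes 0.05 s, during which the arm holds its last target.

TASK

Do the pre-shift check of the bench grinder's emergency stop: push the red mushroom button on the yellow box in until it latches down, then push its head round clockwise by its lobes with your fingers, without gripping it, until it pops back up, and finally push the blue reset button on the grey station right down and let it come back up. Leave the green start button alone, and do not move the things lying about on the bench.

Things in the scene. Friction and masses are not known exactly. Their poses are not given: they have to be found in the camera images.
- estop_box: Emergency-stop box on the bench: grey base, yellow cover, 104 x 104 mm, 60 mm high; 136 mm mounting strip under it along its y, cable gland on its +x side. Origin: centre of the underside, z up. The red mushroom head stands upright on the box's z axis; with the head unturned its four lobes point along the box's +x, +y, -x and -y. A black nut 48 mm wide rises 6 mm from the cover under the head.
- estop_lobes: Side of the red head: round core, 52 mm diameter, with four rounded upright finger lobes on its rim, part-cylinders of 20 mm diameter centred 27 mm from the axis (74 mm across the tips), all 18 mm high, 76 to 94 mm above the bench when out; low dome above. Origin on the axis at the lobes' lower ends, z up; sinks and turns with the head, a lobe along each of its +x, +y, -x, -y.
- estop_top (a point): Crown of the red head's dome, on its axis: the point to push. 104 mm above the bench when out; moves with the head.
- estop_press (a joint): How far the red head is pushed in, m: 0 out, 0.009 at its stop. It clicks and latches at about 7 mm and, let go, stays about 7 mm in. Pushing it through takes up to about 8 N, then it gets firm at the stop.
- estop_twist (a joint): How far the red head is turned clockwise seen from above, rad: 0 at rest, stop at 1.05; it does not turn the other way. When the latched head is turned past about 0.6 rad (35 degrees), a spring throws it up to out. A light spring (under 0.1 N m) turns it back to 0 when let go.
- station: Grey push-button station screwed to the bench, 80 x 154 mm (long along its y), 55 mm high, with a 186 mm long mounting strip under it. Origin: centre of the underside, z up. On top, in a row along its y: blue reset button at y = +46 mm, white pilot lamp at y = 0 (its top 67 mm above the bench), green start button at y = -46 mm. A cable gland sticks out of the +x side.
- reset_button_top (a point): Centre of the top of the blue reset button, 28 mm diameter, 72 mm above the bench when up.
- reset_button (a joint): How far the blue button is pushed down, m: 0 up, 0.006 fully down. Spring return; about 2 N to start, 5.4 N fully down.
- start_button (a joint): How far the green start button is pushed down, m: 0 up, 0.006 fully down; like the blue one, its top 72 mm above the bench. To be left alone.
- screwdriver: Loose screwdriver with orange handle lying on the bench, 200 mm long along its x. To be left alone.
- wrench: Loose steel wrench lying on the bench, 190 mm long along its x. To be left alone.
- socket: Loose steel deep socket standing on end, 27 mm diameter, 62 mm high, origin under its centre. To be left alone.
- spray_can: Loose blue spray can with red cap, standing, 58 mm diameter, 170 mm high, origin under its centre. To be left alone.
- grease_jar: Loose yellow-labelled jar with black lid, standing, 72 mm diameter, 75 mm high, origin under its centre. To be left alone.
- tape_measure: Loose yellow tape measure, 70 x 38 mm, 53 mm high, origin under its centre. To be left alone.
- hubcap: Loose chromed hubcap lying face up, 200 mm diameter, 44 mm high, origin under its centre. To be left alone.

How it is judged:
On the way, in this order (a step that is already met when the one before it is completed fails the run):
1. the red head is pushed in and latched down (value of joint estop_press above 0.0062 m), for 0.3 s.
2. the latched head is turned clockwise (value of joint estop_twist above 0.4 rad).
3. the head has popped back up (value of joint estop_press below 0.002 m), for 0.1 s.
4. the blue reset button is pushed right down (value of joint reset_button above 0.0048 m), for 0.05 s.
At the end, for the whole second after the job is handed in: The red head is out (within 2 mm) and turned back to rest (within 0.15 rad), the blue and green buttons are up (within 1.5 mm), and every loose thing lies within 25 mm of where it was (value of joint estop_press below 0.002 m and value of joint estop_twist below 0.15 rad and value of joint each of reset_button, start_button below 0.0015 m and distance of each of screwdriver, wrench, socket, spray_can, grease_jar, tape_measure, hubcap from where it was at the start of the episode below 0.025 m); the robot touches nothing.
It fails at once if the red head is gripped: the fingers bear on its sides with more than 30 N (contact force between the fingers and estop_lobes above 30 N).
It fails at once if the green start button is pushed (more than 3 mm) (value of joint start_button above 0.003 m).
It fails at once if a loose thing on the bench is moved or lifted by more than 25 mm (distance of any of screwdriver, wrench, socket, spray_can, grease_jar, tape_measure, hubcap from where it was at the start of the episode above 0.025 m).
It also fails if it takes over 51 s, if anything falls off the work surface, if the arm or the gripper's body presses on something with over 40 N, if the wrist force passes 120 N, or if a joint passes its speed limit or range.

## Working session

There is one attempt and no reset: what is moved stays moved. The work goes in short steps, Python scripts to look and compute and a shell command to move; the robot and the scene stay as the last step left them, time stands still between calls to the robot, and variables do not carry over. Pictures are saved under pics/ and viewed, and the job is handed in when it is done.

```bash
mkdir -p pics
python3 - <<'E'
from cell import arm
import cv2,numpy as np
s=arm.observe();print({k:np.round(v,3) for k,v in s.items()})
for n in("top","side","wrist"):
    im=arm.get_image(n);cv2.imwrite(f"pics/{n}0.png",im[:,:,::-1]);c=arm.get_calibration(n);print(n,np.round(c["intrinsics"],1).tolist(),np.round(c["extrinsics"],3).tolist())
E
```

```text
{'clock': np.float64(0.0), 'joints': array([ 1.06 ,  0.435,  0.025,  1.574, -0.012,  1.134, -0.075]), 'dq': array([ 0.001,  0.002, -0.   , -0.001,  0.001, -0.002, -0.   ]), 'joint_efforts': array([-2.0000e-03, -6.6786e+01,  9.8400e-01, -3.1445e+01, -6.1000e-02,
        4.3000e-02,  0.0000e+00]), 'position': array([ 0.248, -0.573,  0.212]), 'ee_rot': array([-3.075e+00, -6.360e-01,  1.000e-03]), 'force': array([0.486, 0.751, 0.213]), 'ft_torque': array([ 0.027, -0.014,  0.096]), 'width': np.float64(1.002)}
top [[451.6, 0.0, 319.6], [0.0, 451.6, 242.6], [0.0, 0.0, 1.0]] [[-0.027, -0.985, 0.169, 0.417], [-0.999, 0.023, -0.024, 0.022], [0.019, -0.169, -0.985, 1.052], [0.0, 0.0, 0.0, 1.0]]
side [[623.6, 0.0, 327.0], [0.0, 623.6, 238.7], [0.0, 0.0, 1.0]] [[-0.999, -0.018, 0.043, 0.481], [-0.046, 0.521, -0.852, 1.405], [-0.007, -0.853, -0.522, 0.947], [0.0, 0.0, 0.0, 1.0]]
wrist [[371.6, 0.0, 326.9], [0.0, 371.6, 239.1], [0.0, 0.0, 1.0]] [[0.396, -0.877, -0.273, 0.322], [-0.918, -0.379, -0.116, -0.541], [-0.002, 0.297, -0.955, 0.383], [0.0, 0.0, 0.0, 1.0]]
```

View pics/top0.png

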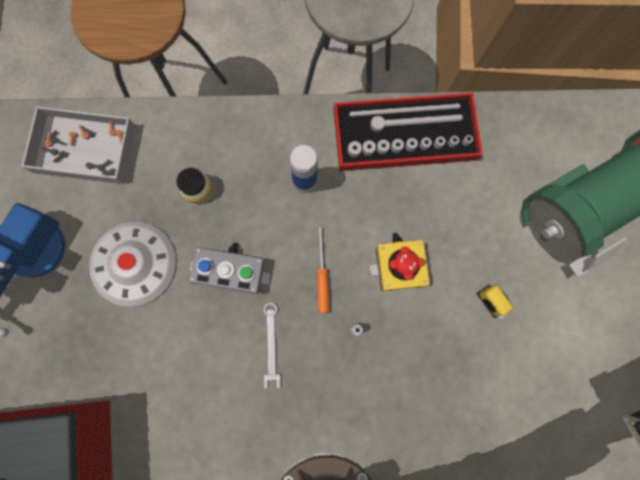

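View pics/side0.png

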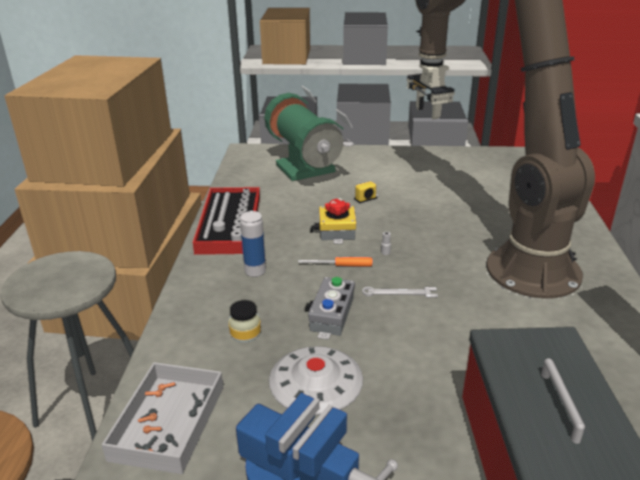

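View pics/wrist0.png

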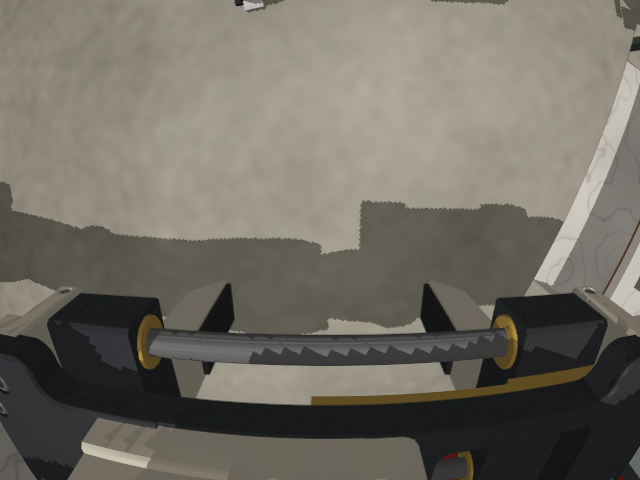

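The top view shows the red head near (407,263) on the yellow box, with the gland at (397,238). The blue button is near (205,267), the lamp near (226,270) and the green button near (246,272). Next I'll measure these.

```bash
cat > h.py <<'E'
import cv2,numpy as np
def ray(c,p,z):
    K=c["intrinsics"];T=c["extrinsics"];d=T[:3,:3]@np.linalg.inv(K)@[p[0],p[1],1];o=T[:3,3]
    return o+d*(z-o[2])/d[2]
def mask(im,lo,hi,roi):
    hsv=cv2.cvtColor(im,cv2.COLOR_RGB2HSV);m=np.zeros(hsv.shape[:2],np.uint8);x0,y0,x1,y1=roi
    m[y0:y1,x0:x1]=cv2.inRange(hsv,np.array(lo),np.array(hi))[y0:y1,x0:x1];return m
def cen(m):
    n,l,s,c=cv2.connectedComponentsWithStats(m);i=1+np.argmax(s[1:,4]);return c[i],s[i]
E
python3 - <<'E'
from cell import arm
from h import *
cams={n:(arm.get_calibration(n),cv2.imread(f"pics/{n}0.png")[:,:,::-1].copy()) for n in("top","side")}
R=dict(top=dict(red=(370,230,440,300),yel=(370,230,440,300),blu=(190,250,218,285),grn=(235,255,262,285)),side=dict(red=(315,190,360,225),yel=(315,200,360,240),blu=(312,292,340,315),grn=(325,272,350,292)))
H=dict(red=.09,yel=.06,blu=.072,grn=.072)
C=dict(red=((0,150,90),(8,255,255)),yel=((18,120,90),(35,255,255)),blu=((105,100,60),(130,255,255)),grn=((50,80,40),(85,255,255)))
for n,(c,im) in cams.items():
    for k,(lo,hi) in C.items():
        m=mask(im,lo,hi,R[n][k]);
        if k=="red": m|=mask(im,(172,150,90),(180,255,255),R[n][k])
        p,s=cen(m);print(n,k,p.round(1),s,ray(c,p,H[k]).round(4))
        if k=="yel":
            r=cv2.minAreaRect(cv2.findNonZero(m));b=cv2.boxPoints(r);w=np.array([ray(c,q,.06) for q in b]);print(w.round(3).tolist(),"centre",w.mean(0).round(4),[np.degrees(np.arctan2(*(w[(i+1)%4]-w[i])[[1,0]])).round(1) for i in range(4)])
c,im=cams["top"];z=cv2.resize(im[225:305,180:440],None,fx=3,fy=3,interpolation=cv2.INTER_CUBIC);cv2.imwrite("pics/z0.png",z[:,:,::-1])
E
```

```text
top red [405.6 263.2] [389 247  34  32 579] [ 0.5323 -0.1854  0.09  ]
top yel [401.6 265.3] [ 377  240   53   50 1384] [ 0.5312 -0.1827  0.06  ]
[[0.581, -0.128, 0.06], [0.593, -0.236, 0.06], [0.486, -0.243, 0.06], [0.475, -0.136, 0.06]] centre [ 0.5338 -0.1858  0.06  ] [np.float64(-83.9), np.float64(-176.4), np.float64(95.9), np.float64(4.6)]
top blu [203.9 265.4] [198 260  13  11 104] [0.5404 0.2508 0.072 ]
top grn [245.5 272.2] [240 267  12  11 104] [0.5233 0.1606 0.072 ]
side red [337.2 207. ] [325 199  24  16 240] [ 0.5296 -0.1702  0.09  ]
side yel [337.  220.8] [319 207  37  23 573] [ 0.5292 -0.1431  0.06  ]
[[0.588, -0.268, 0.06], [0.467, -0.272, 0.06], [0.466, -0.099, 0.06], [0.578, -0.095, 0.06]] centre [ 0.5247 -0.1834  0.06  ] [np.float64(-178.2), np.float64(90.1), np.float64(1.9), np.float64(-86.8)]
side blu [327.3 303.5] [322 299  11  10  84] [0.5387 0.261  0.072 ]
side grn [336.3 280.9] [332 277  10   9  75] [0.521  0.1708 0.072 ]
```

View pics/z0.png

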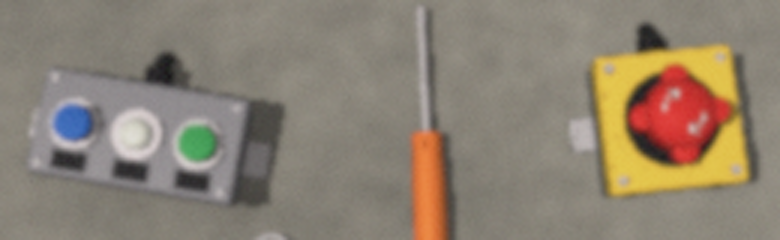

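```bash
python3 -m crank '[[1,0.0445,0.0605,0.005,0.0282],[1,0.0445,0.0605,0.005,0.0282],[1,0.0445,0.0605,0.005,0.0282],[1,0.0445,0.0605,0.005,0.0282],[1,0.0445,0.0605,0.005,0.0282],[1,0.0445,0.0605,0.005,0.0282],[1,0.0445,0.0605,0.005,0.0282],[1,0.0445,0.0605,0.005,0.0282]]' 5
python3 -m crank '[[1,0.0445,0.0605,0.005,0.0282],[1,0.0445,0.0605,0.005,0.0282],[1,0.0445,0.0605,0.005,0.0282],[1,0.0445,0.0605,0.005,0.0282],[1,0.0445,0.0605,0.005,0.0282],[1,0.0445,0.0605,0.005,0.0282],[1,0.0445,0.0605,0.005,0.0282],[1,0.0445,0.0605,0.005,0.0282]]'
python3 - <<'E'
from cell import arm
from h import *
s=arm.observe();print({k:np.round(s[k],4).tolist() for k in("clock","joints","position","ee_rot","force","dq")})
print(arm.get_calibration("wrist"))
cv2.imwrite("pics/w1.png",arm.get_image("wrist")[:,:,::-1])
E
```

```text
clock: 0.82
position: [0.3907, -0.3788, 0.2283]
ee_rot: [-2.979, -0.996, 0.0]
force: [0.3, -0.4, -0.1]
width: 0.997
clock: 1.48
position: [0.5331, -0.1853, 0.2443]
ee_rot: [-2.841, -1.34, 0.001]
force: [1.0, -0.9, 0.2]
width: 0.999
{'clock': 1.4833, 'joints': [0.4327, 0.3291, -0.2568, 1.6603, 0.0896, 1.1641, -0.5357], 'position': [0.5331, -0.1853, 0.2443], 'ee_rot': [-2.8412, -1.3403, 0.0005], 'force': [0.9625, -0.8816, 0.2416], 'dq': [-0.4926, 0.1658, -0.1822, -0.2839, 0.1002, 0.1373, -0.3252]}
{'intrinsics': array([[371.64829954,   0.        , 326.87875565],
       [  0.        , 371.64829954, 239.13671706],
       [  0.        ,   0.        ,   1.        ]]), 'extrinsics': array([[ 7.71476114e-01, -6.07386451e-01, -1.89489592e-01,
         5.84972162e-01],
       [-6.36257595e-01, -7.36906447e-01, -2.28353150e-01,
        -1.22555426e-01],
       [-9.37492987e-04,  2.96733193e-01, -9.54959964e-01,
         4.15624990e-01],
       [ 0.00000000e+00,  0.00000000e+00,  0.00000000e+00,
         1.00000000e+00]])}
```

View pics/w1.png

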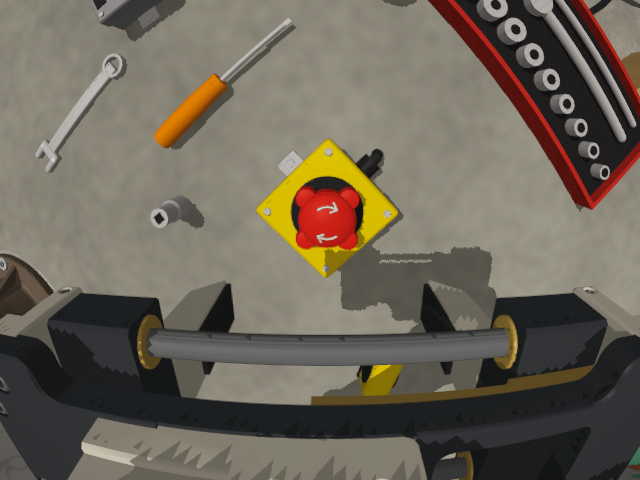

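The wrist view shows the box as a diamond centred near (328,208), with the red head near (327,218) and its lobes already at 45° to the jaws. I'll take the measurement again with the arm at rest.

```bash
cat >> h.py <<'E'
def fray(c,p,z):
    K=c["intrinsics"];T=c["extrinsics"];v=(np.array(p,float)-K[:2,2])/K[0,0];r=np.hypot(*v)
    d=T[:3,:3]@np.r_[v/r*np.sin(r),np.cos(r)];o=T[:3,3];return o+d*(z-o[2])/d[2]
E
python3 - <<'E'
from cell import arm
from h import *
s=arm.observe();print(s["position"].round(4),s["ee_rot"].round(4),s["force"].round(2))
c=arm.get_calibration("wrist");im=arm.get_image("wrist")
roi=(240,130,420,285)
red=mask(im,(0,150,70),(8,255,255),roi)|mask(im,(172,150,70),(180,255,255),roi)
yel=mask(im,(18,150,60),(35,255,255),roi)
yel=cv2.bitwise_or(yel,red)
cn=max(cv2.findContours(yel,0,1)[0],key=cv2.contourArea)
w=np.array([fray(c,q[0],.06)[:2] for q in cv2.convexHull(cn)])
r=cv2.minAreaRect((w*1000).astype(np.float32));print("box",r)
cn=max(cv2.findContours(red,0,1)[0],key=cv2.contourArea)
for z in(.085,.09,.094):
  w=np.array([fray(c,q[0],z)[:2] for q in cn[:,:]])*1000
  print("head",z,cv2.minAreaRect(w.astype(np.float32)),cv2.minEnclosingCircle(w.astype(np.float32)))
cv2.imwrite("pics/w2.png",cv2.resize(im[140:285,250:410],None,fx=4,fy=4)[:,:,::-1])
E
```

```text
[ 0.537  -0.1784  0.2447] [-2.833  -1.3527 -0.0063] [3.34 5.99 0.85]
box ((533.2535400390625, -184.66629028320312), (102.87443542480469, 103.11923217773438), 4.092047214508057)
head 0.085 ((532.5642700195312, -185.97454833984375), (58.70753479003906, 58.472469329833984), 49.6807975769043) ((532.44677734375, -186.20089721679688), 37.197208404541016)
head 0.09 ((533.3966674804688, -184.91664123535156), (57.82196044921875, 57.590431213378906), 49.68075942993164) ((533.281005859375, -185.13955688476562), 36.636131286621094)
head 0.094 ((534.0626831054688, -184.0703125), (57.113548278808594, 56.88482666015625), 49.68080520629883) ((533.9483642578125, -184.29049682617188), 36.18727493286133)
```

View pics/w2.png

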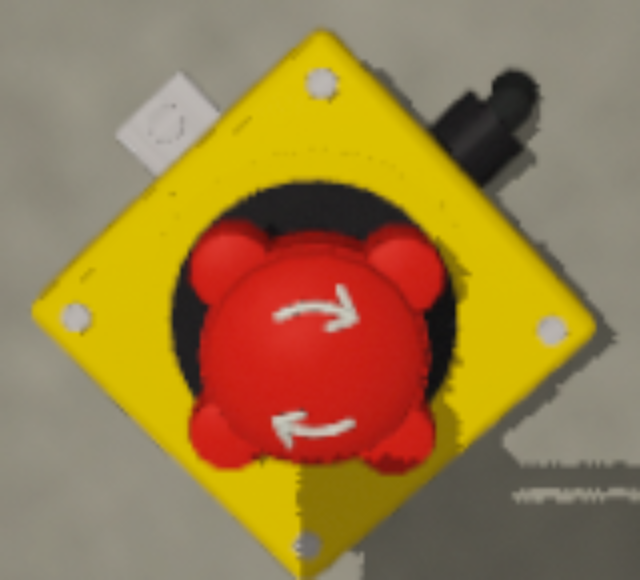

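```bash
python3 -m crank '[[0,0,0,-0.03,-0.018],[0,0,0,-0.04,0],[0,0,0,-0.04,0],[0,0,0,-0.04,0],[0,0,0,-0.04,0],[0,0,0,-0.04,0],[0,0,0,-0.02,0],[0,0,0,0,0]]'
python3 -m crank '[[0,0,0,0,0],[0,0,0,0,0],[0,0,0,0,0],[0,0,0,0,0],[0,0,0,0,0],[0,0,0,0,0],[0,0,0,0,0],[0,0,0,0,0]]'
```

```text
clock: 2.25
position: [0.5311, -0.1867, 0.1424]
ee_rot: [-2.853, -1.31, 0.005]
force: [-0.4, -0.4, 0.6]
width: 0.467
clock: 2.92
position: [0.5327, -0.1866, 0.1444]
ee_rot: [2.855, 1.312, 0.0]
force: [0.1, -0.7, 0.4]
width: 0.008
```

```bash
python3 -m crank '[[0,0.0015,0.005,-0.02,0],[0,0,0,-0.02,0],[0,0,0,-0.01,0],[0,0,0,-0.008,0],[0,0,0,-0.008,0],[0,0,0,-0.008,0],[0,0,0,-0.005,0],[0,0,0,0,0]]'
python3 -m crank '[[0,0,0,0,0],[0,0,0,0,0],[0,0,0,0,0],[0,0,0,0,0],[0,0,0,0,0],[0,0,0,0,0],[0,0,0,0,0],[0,0,0,0,0]]'
```

```text
clock: 3.58
position: [0.533, -0.1846, 0.1123]
ee_rot: [-2.854, -1.311, 0.001]
force: [0.1, -0.6, 1.3]
width: 0.002
clock: 4.25
position: [0.5333, -0.1846, 0.1128]
ee_rot: [2.855, 1.312, 0.0]
force: [0.5, 0.2, 0.3]
width: 0.004
```

```bash
python3 -m crank '[[0,0,0,-0.004,0],[0,0,0,0,0],[0,0,0,0,0],[0,0,0,0,0],[0,0,0,0,0],[0,0,0,0,0],[0,0,0,0,0],[0,0,0,0,0]]'
python3 - <<'E'
from cell import arm
from h import *
for n in("side","wrist"):cv2.imwrite(f"pics/{n}3.png",arm.get_image(n)[:,:,::-1])
im=cv2.imread("pics/side3.png");cv2.imwrite("pics/side3z.png",cv2.resize(im[140:260,260:420],None,fx=5,fy=5,interpolation=2))
E
```

```text
clock: 4.92
position: [0.5333, -0.1846, 0.1112]
ee_rot: [2.855, 1.312, 0.0]
force: [0.1, -1.0, -0.0]
width: 0.007
```

View pics/side3z.png

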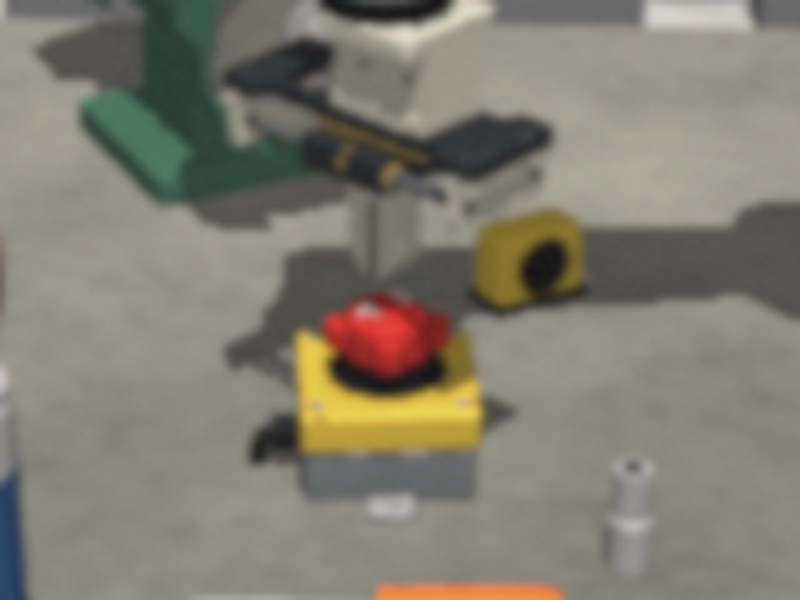

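View pics/wrist3.png

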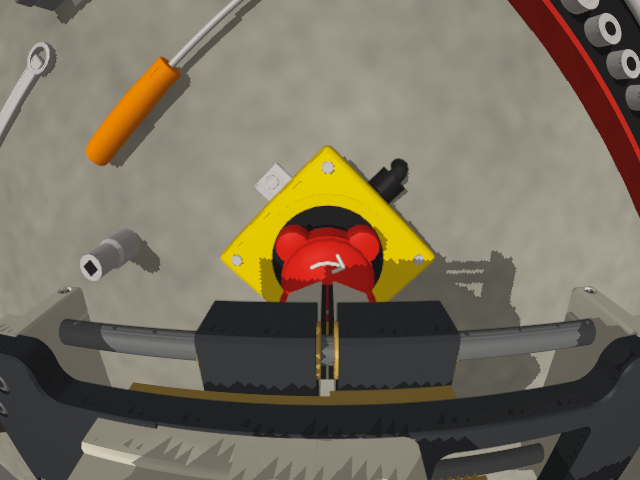

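Run:
```python
from cell import arm
import numpy as np
for n in("side","top"):
  c=arm.get_calibration(n);T=np.linalg.inv(c["extrinsics"])
  for P in([.5333,-.1846,.0942],[.5333,-.1846,.104],[.5333,-.1846,.12],[.5333,-.1846,.06]):
    q=c["intrinsics"]@(T@np.r_[P,1])[:3];print(n,P,q[:2]/q[2])
s=arm.observe();print(s["position"],s["joints"],s["joint_efforts"].round(1))
```

```text
side [0.5333, -0.1846, 0.0942] [336.07699135 203.31848739]
side [0.5333, -0.1846, 0.104] [336.07816613 200.3158887 ]
side [0.5333, -0.1846, 0.12] [336.08009857 195.37679619]
side [0.5333, -0.1846, 0.06] [336.07294333 213.66477805]
top [0.5333, -0.1846, 0.0942] [405.57106488 262.4564053 ]
top [0.5333, -0.1846, 0.104] [406.52628527 261.87468073]
top [0.5333, -0.1846, 0.12] [408.12787591 260.89931983]
top [0.5333, -0.1846, 0.06] [402.38177368 264.39866811]
[ 0.53326218 -0.18456125  0.1111545 ] [ 0.41441628  0.4572566  -0.24075285  1.8272296   0.13780803  0.87323115
 -0.60065306] [ -0.  -62.8  -2.9 -26.4  -0.1  -0.    0. ]
```

The force reads zero, and in the side view the fingertips sit clear above the crown (tip at about row 195, crown at about row 199). So the closed tips are higher than I assumed. I'll go down by feel.

```bash
python3 -m crank '[[0,0,0,-0.004,0],[0,0,0,-0.004,0],[0,0,0,-0.004,0],[0,0,0,-0.004,0],[0,0,0,-0.004,0],[0,0,0,-0.004,0],[0,0,0,0,0],[0,0,0,0,0]]'
python3 - <<'E'
from cell import arm
from h import *
c=arm.get_calibration("wrist")
print(c["extrinsics"][:3,3],arm.observe()["position"])
im=arm.get_image("side");cv2.imwrite("pics/side4z.png",cv2.resize(im[140:260,260:420],None,fx=5,fy=5,interpolation=2)[:,:,::-1])
E
```

```text
clock: 5.68
position: [0.5332, -0.1846, 0.1014]
ee_rot: [-2.855, -1.312, 0.0]
force: [0.1, 0.2, 0.1]
width: 0.003
[ 0.58623147 -0.12287071  0.27275601] [ 0.53318251 -0.18455889  0.10142732]
```

View pics/side4z.png

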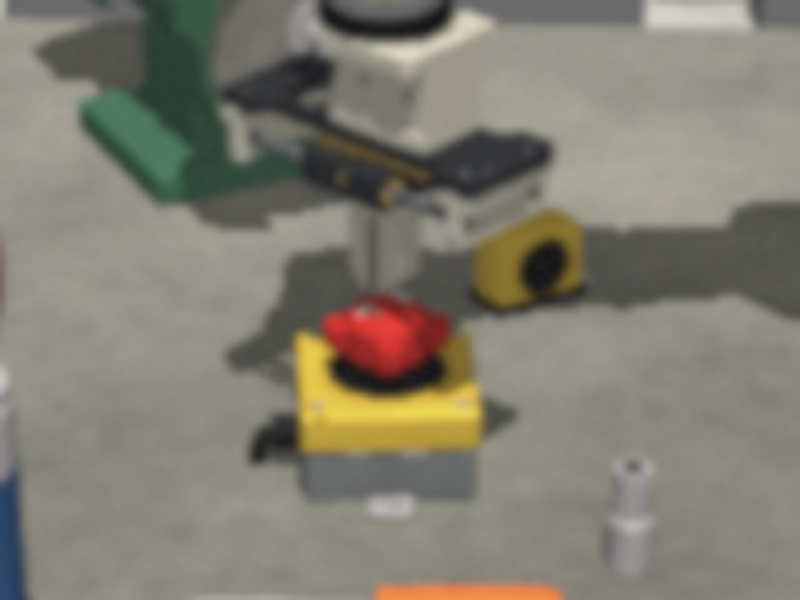

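```bash
python3 -m crank '[[0,0,0,-0.005,0],[0,0,0,-0.005,0],[0,0,0,0,0],[0,0,0,0,0],[0,0,0,0,0],[0,0,0,0,0],[0,0,0,0,0],[0,0,0,0,0]]'
python3 -m crank '[[0,0,0,-0.005,0],[0,0,0,0,0],[0,0,0,0,0],[0,0,0,-0.005,0],[0,0,0,0,0],[0,0,0,0,0],[0,0,0,0,0],[0,0,0,0,0]]'
```

```text
clock: 6.4
position: [0.5333, -0.1846, 0.0976]
ee_rot: [2.855, 1.312, 0.0]
force: [-0.5, -0.4, 0.0]
width: 0.005
clock: 7.07
position: [0.5333, -0.1846, 0.0936]
ee_rot: [2.855, 1.312, 0.0]
force: [-0.6, -0.8, -0.8]
width: 0.007
```

Run:
```python
from cell import arm
from h import *
im=arm.get_image("side");a=cv2.resize(im[150:250,290:390],None,fx=4,fy=4,interpolation=2)
im=arm.get_image("wrist");b=cv2.resize(im[150:400,200:450],(400,400))
cv2.imwrite("pics/s5.png",np.hstack([a,b])[:,:,::-1])
```

```text
(no output)
```

View pics/s5.png

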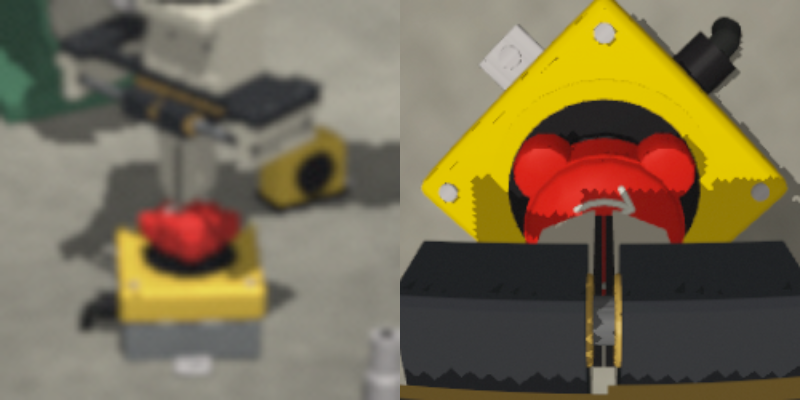

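```bash
python3 -m crank '[[0,0,0,-0.005,0],[0,0,0,0,0],[0,0,0,0,0],[0,0,0,0,0],[0,0,0,0,0],[0,0,0,0,0],[0,0,0,0,0],[0,0,0,0,0]]'
python3 -m crank '[[0,0,0,-0.005,0],[0,0,0,0,0],[0,0,0,0,0],[0,0,0,0,0],[0,0,0,0,0],[0,0,0,0,0],[0,0,0,0,0],[0,0,0,0,0]]'
python3 - <<'E'
from cell import arm
from h import *
im=arm.get_image("side");a=cv2.resize(im[150:250,290:390],None,fx=4,fy=4,interpolation=2)
im=arm.get_image("wrist");b=cv2.resize(im[150:400,200:450],(400,400))
cv2.imwrite("pics/s6.png",np.hstack([a,b])[:,:,::-1])
s=arm.observe();print(s["force"],s["joint_efforts"])
E
```

```text
clock: 7.83
position: [0.5332, -0.1846, 0.0916]
ee_rot: [2.855, 1.312, -0.0]
force: [0.7, 0.1, 1.4]
width: 0.005
clock: 8.5
position: [0.5334, -0.1846, 0.0896]
ee_rot: [2.855, 1.311, 0.0]
force: [0.9, -0.9, 2.2]
width: 0.003
[ 1.51638276 -0.31564412  1.16762845] [ 4.36522532e-02 -6.24124289e+01 -2.88631216e+00 -2.40042311e+01
 -1.05104896e-01  3.66879562e-01 -2.73303478e-03]
```

View pics/s6.png

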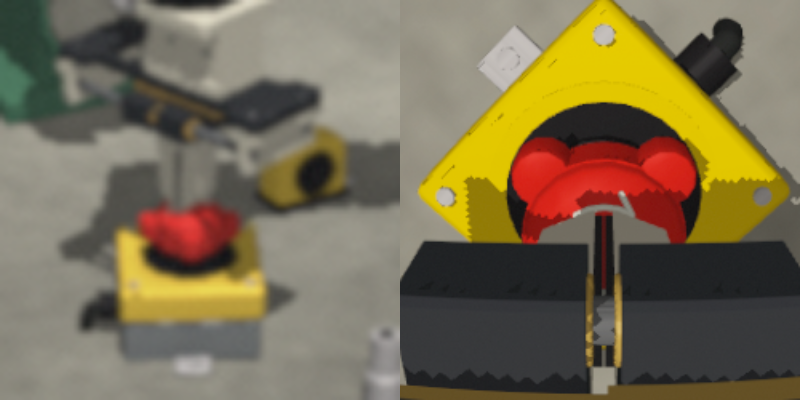

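```bash
python3 -m crank '[[0,0,0,-0.004,0],[0,0,0,-0.004,0],[0,0,0,0,0],[0,0,0,0,0],[0,0,0,0,0],[0,0,0,0,0],[0,0,0,0,0],[0,0,0,0,0]]'
python3 -m crank '[[0,0,0,-0.004,0],[0,0,0,-0.003,0],[0,0,0,0,0],[0,0,0,0,0],[0,0,0,0,0],[0,0,0,0,0],[0,0,0,0,0],[0,0,0,0,0]]'
```

```text
clock: 9.27
position: [0.5334, -0.1846, 0.0864]
ee_rot: [2.854, 1.311, 0.0]
force: [1.6, 0.1, 3.0]
width: 0.001
clock: 9.93
position: [0.5331, -0.1845, 0.0834]
ee_rot: [-2.855, -1.311, 0.0]
force: [0.8, -0.1, 2.2]
width: 0.003
```

```bash
python3 -m crank '[[0,0,0,-0.003,0],[0,0,0,0,0],[0,0,0,0,0],[0,0,0,0,0],[0,0,0,0,0],[0,0,0,0,0],[0,0,0,0,0],[0,0,0,0,0]]'
python3 -m crank '[[0,0,0,-0.003,0],[0,0,0,0,0],[0,0,0,0,0],[0,0,0,0,0],[0,0,0,0,0],[0,0,0,0,0],[0,0,0,0,0],[0,0,0,0,0]]'
python3 - <<'E'
from cell import arm
from h import *
im=arm.get_image("side");a=cv2.resize(im[150:250,290:390],None,fx=4,fy=4,interpolation=2)
im=arm.get_image("wrist");b=cv2.resize(im[150:400,200:450],(400,400))
cv2.imwrite("pics/s7.png",np.hstack([a,b])[:,:,::-1])
E
```

```text
clock: 10.6
position: [0.5331, -0.1846, 0.0823]
ee_rot: [-2.855, -1.312, 0.0]
force: [-0.3, -0.2, 4.5]
width: 0.007
clock: 11.27
position: [0.5332, -0.1845, 0.0811]
ee_rot: [-2.855, -1.312, 0.0]
force: [-1.0, 0.2, 3.9]
width: 0.009
```

View pics/s7.png

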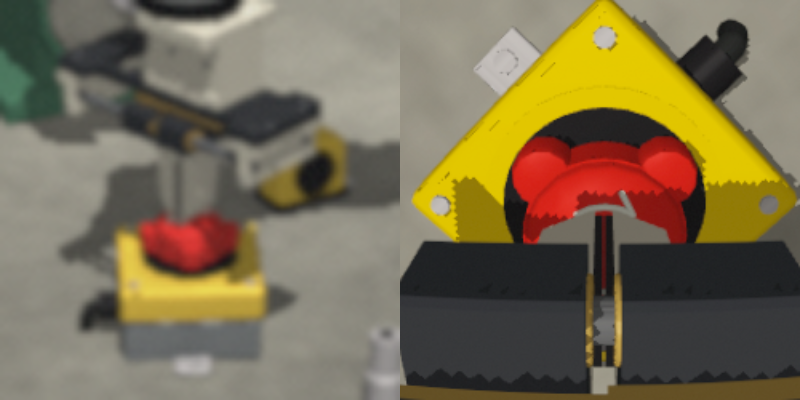

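```bash
python3 -m crank '[[0,0,0,-0.004,0],[0,0,0,0,0],[0,0,0,0,0],[0,0,0,0,0],[0,0,0,0,0],[0,0,0,0,0],[0,0,0,0,0],[0,0,0,0,0]]'
python3 -m crank '[[0,0,0,-0.004,0],[0,0,0,0,0],[0,0,0,0,0],[0,0,0,0,0],[0,0,0,0,0],[0,0,0,0,0],[0,0,0,0,0],[0,0,0,0,0]]'
```

```text
clock: 12.03
position: [0.5334, -0.1846, 0.0805]
ee_rot: [2.854, 1.311, 0.001]
force: [-4.5, 0.4, 15.5]
width: 0.002
clock: 12.7
position: [0.5336, -0.1847, 0.0802]
ee_rot: [2.854, 1.311, 0.001]
force: [-9.9, 2.0, 29.2]
width: 0.005
```

The head is firm at its stop (29 N). The contact heights show the real fingertips about 14 mm above the reported TCP, and I'll use that offset from here. Next I lift and open to 0.65.

```bash
python3 -m crank '[[0,0,0,0.02,0],[0,0,0,0.02,0],[0.65,0,0,0.02,0],[0.65,0,0,0.03,0],[0.65,0,0,0.02,0],[0.65,0,0,0.01,0],[0.65,0,0,0,0],[0.65,0,0,0,0]]'
python3 -m crank '[[0.65,0,0,0,0],[0.65,0,0,0,0],[0.65,0,0,0,0],[0.65,0,0,0,0],[0.65,0,0,0,0],[0.65,0,0,0,0],[0.65,0,0,0,0],[0.65,0,0,0,0]]'
python3 - <<'E'
from cell import arm
from h import *
im=arm.get_image("side");a=cv2.resize(im[150:250,290:390],None,fx=4,fy=4,interpolation=2)
im=arm.get_image("wrist");b=cv2.resize(im[150:400,200:450],(400,400))
cv2.imwrite("pics/s8.png",np.hstack([a,b])[:,:,::-1]);print(arm.observe()["position"])
E
```

```text
clock: 13.37
position: [0.5332, -0.1846, 0.1258]
ee_rot: [2.855, 1.311, 0.0]
force: [-0.6, -0.1, -0.6]
width: 0.389
clock: 14.03
position: [0.5333, -0.1846, 0.1259]
ee_rot: [2.855, 1.312, 0.0]
force: [0.2, 0.1, -0.2]
width: 0.649
[ 0.53326063 -0.18457796  0.12596366]
```

View pics/s8.png

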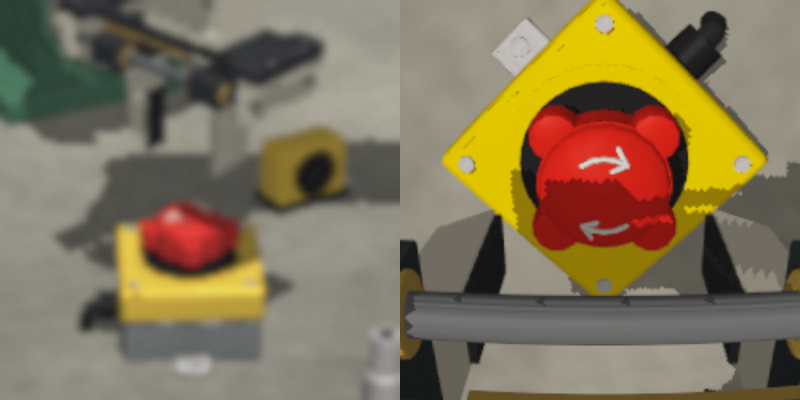

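The head is latched and centred between the fingers. Descending astride it.

```bash
python3 -m crank '[[0.65,0,0,-0.02,0],[0.65,0,0,-0.02,0],[0.65,0,0,-0.02,0],[0.65,0,0,-0.02,0],[0.65,0,0,-0.02,0],[0.65,0,0,-0.02,0],[0.65,0,0,-0.01,0],[0.65,0,0,0,0]]'
python3 -m crank '[[0.65,0,0,-0.01,0],[0.65,0,0,-0.01,0],[0.65,0,0,-0.01,0],[0.65,0,0,0,0],[0.65,0,0,0,0],[0.65,0,0,0,0],[0.65,0,0,0,0],[0.65,0,0,0,0]]'
python3 - <<'E'
from cell import arm
from h import *
im=arm.get_image("side");a=cv2.resize(im[150:250,290:390],None,fx=4,fy=4,interpolation=2)
im=arm.get_image("wrist");b=cv2.resize(im[150:400,200:450],(400,400))
cv2.imwrite("pics/s9.png",np.hstack([a,b])[:,:,::-1])
E
```

```text
clock: 14.8
position: [0.5325, -0.1844, 0.0726]
ee_rot: [-2.853, -1.311, 0.002]
force: [-0.2, 0.5, -0.2]
width: 0.649
clock: 15.47
position: [0.5334, -0.1846, 0.0622]
ee_rot: [2.854, 1.311, 0.001]
force: [0.8, 0.4, -0.1]
width: 0.651
```

View pics/s9.png

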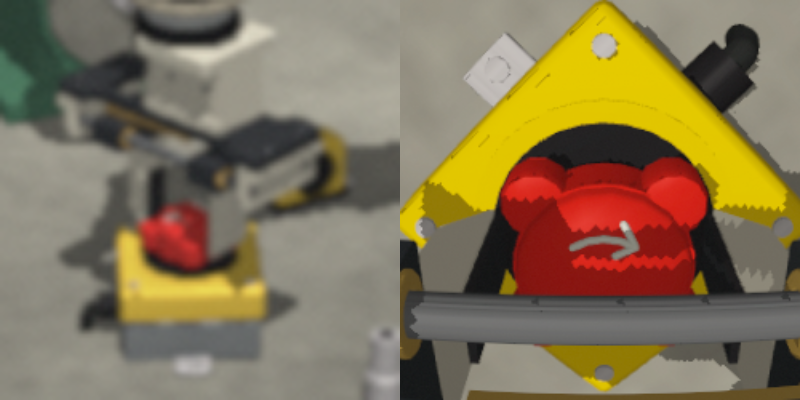

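```bash
python3 -m crank '[[0.65,0,0,0,-0.05],[0.65,0,0,0,-0.07],[0.65,0,0,0,-0.07],[0.65,0,0,0,-0.07],[0.65,0,0,0,-0.07],[0.65,0,0,0,-0.07],[0.65,0,0,0,-0.07],[0.65,0,0,0,-0.07]]'
python3 -m crank '[[0.65,0,0,0,-0.07],[0.65,0,0,0,-0.07],[0.65,0,0,0,-0.07],[0.65,0,0,0,-0.07],[0.65,0,0,0,-0.05],[0.65,0,0,0,0],[0.65,0,0,0,0],[0.65,0,0,0,0]]'
python3 - <<'E'
from cell import arm
from h import *
im=arm.get_image("side");a=cv2.resize(im[150:250,290:390],None,fx=4,fy=4,interpolation=2)
im=arm.get_image("wrist");b=cv2.resize(im[150:400,200:450],(400,400))
cv2.imwrite("pics/s10.png",np.hstack([a,b])[:,:,::-1]);print(arm.observe()["ft_torque"])
E
```

```text
clock: 16.23
position: [0.5332, -0.1848, 0.062]
ee_rot: [3.108, 0.457, -0.0]
force: [-0.5, -0.7, 0.1]
width: 0.65
clock: 16.9
position: [0.5336, -0.1849, 0.0622]
ee_rot: [3.14, -0.075, 0.001]
force: [1.9, -1.4, 0.3]
width: 0.651
[-0.45873574 -0.3429011   0.06086415]
```

View pics/s10.png

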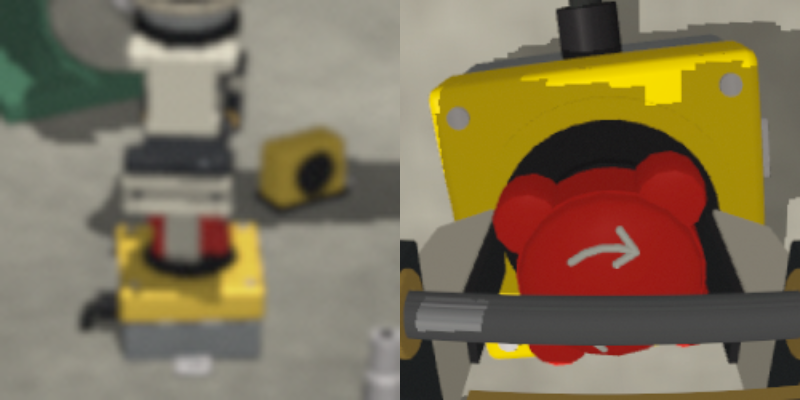

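```bash
python3 -m crank '[[0.65,0,0,0,-0.08],[0.65,0,0,0,0],[0.65,0,0,0,0],[0.65,0,0,0,0.06],[0.65,0,0,0,0.08],[0.65,0,0,0,0.09],[0.65,0,0,0,0.1],[0.65,0,0,0,0.1]]'
python3 -m crank '[[0.65,0,0,0,0.1],[0.65,0,0,0,0.1],[0.65,0,0,0,0.1],[0.65,0,0,0,0.1],[0.65,0,0,0,0.08],[0.65,0,0,0,0.04],[0.65,0,0,0,0],[0.65,0,0,0,0]]'
python3 - <<'E'
from cell import arm
from h import *
im=arm.get_image("side");a=cv2.resize(im[150:250,290:390],None,fx=4,fy=4,interpolation=2)
im=arm.get_image("wrist");b=cv2.resize(im[150:400,200:450],(400,400))
cv2.imwrite("pics/s11.png",np.hstack([a,b])[:,:,::-1]);print(arm.observe()["ft_torque"])
E
```

```text
clock: 17.67
position: [0.5329, -0.1842, 0.0618]
ee_rot: [-3.1, -0.508, 0.001]
force: [0.8, -1.1, 1.0]
width: 0.649
clock: 18.33
position: [0.5327, -0.1842, 0.0617]
ee_rot: [-2.854, -1.311, 0.001]
force: [0.6, -0.3, -0.8]
width: 0.652
[-0.01432707 -0.04834412  0.02716815]
```

View pics/s11.png

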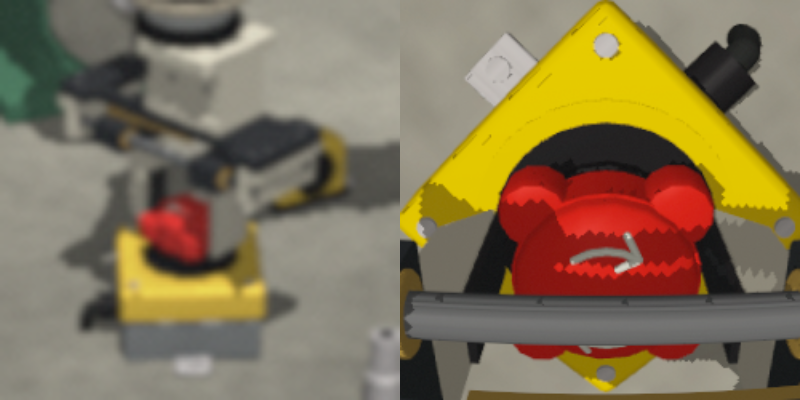

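The head is back up, with the nut visible beneath it, and it has turned back to rest. I'll lift, check, and go to the station.

```bash
python3 -m crank '[[0.65,0,0,0.03,0],[0.65,0,0,0.06,0],[0.65,0,0,0.06,0],[0.65,0,0,0.06,0],[0.65,0,0,0.06,0],[0.65,0,0,0.06,0],[0.65,0,0,0.04,0],[0.65,0,0,0,0]]'
python3 - <<'E'
from cell import arm
from h import *
im=arm.get_image("wrist");cv2.imwrite("pics/s12.png",im[:,:,::-1])
E
python3 -m crank '[[0,0,0.05,0,0],[0,0,0.08,0,0],[0,0,0.08,0,0],[0,0,0.08,0,0],[0,0,0.08,0,0],[0,0,0.08,0,0],[0,0,0.08,0,0],[0,0,0.08,0,0]]'
python3 -m crank '[[0,0,0.08,0,0],[0,0,0.08,0,0],[0,0,0.08,0,0],[0,0,0.08,0,0],[0,0,0.08,0,0],[0,0,0.04,0,0],[0,0,0,0,0],[0,0,0,0,0]]'
python3 -m crank '[[0,0,0,0,0],[0,0,0,0,0],[0,0,0,0,0],[0,0,0,0,0],[0,0,0,0,0],[0,0,0,0,0],[0,0,0,0,0],[0,0,0,0,0]]'
python3 - <<'E'
from cell import arm
from h import *
c=arm.get_calibration("wrist")
im=arm.get_image("wrist");cv2.imwrite("pics/s13.png",im[:,:,::-1])
f=(100,60,640,300)
for k,lo,hi in(("blu",(105,120,60),(130,255,255)),("grn",(50,100,40),(85,255,255))):
    p,s=cen(mask(im,lo,hi,f));print(k,p,s,fray(c,p,.072))
E
```

```text
clock: 19.1
position: [0.5351, -0.1847, 0.2137]
ee_rot: [2.852, 1.31, 0.007]
force: [1.0, 0.8, 0.7]
width: 0.651
clock: 19.82
position: [0.5322, 0.0608, 0.2087]
ee_rot: [-2.854, -1.311, 0.003]
force: [1.1, -0.6, 0.3]
width: 0.121
clock: 20.48
position: [0.5322, 0.2362, 0.2085]
ee_rot: [-2.853, -1.315, 0.003]
force: [-0.5, -0.0, 0.5]
width: 0.009
clock: 21.15
position: [0.5333, 0.2353, 0.21]
ee_rot: [2.855, 1.311, 0.0]
force: [-0.0, -0.2, -0.3]
width: 0.003
blu [592.95426497 237.34337568] [ 563  208   73   74 2755] [0.73808451 0.04262711 0.072     ]
grn [369.16478191 283.64781906] [354 270  30  30 619] [0.52510999 0.16683301 0.072     ]
```

View pics/s12.png

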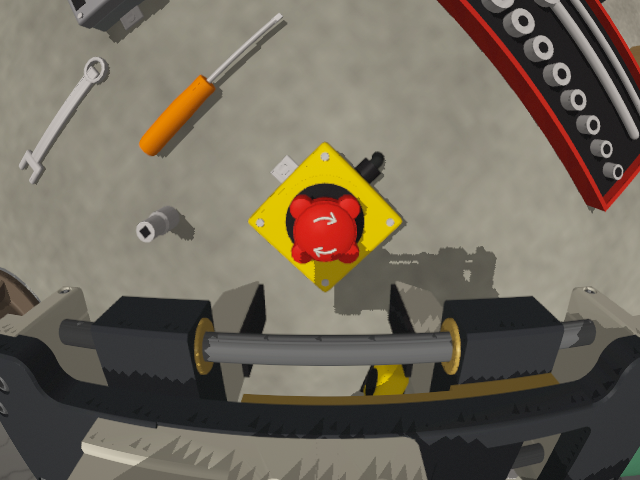

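View pics/s13.png

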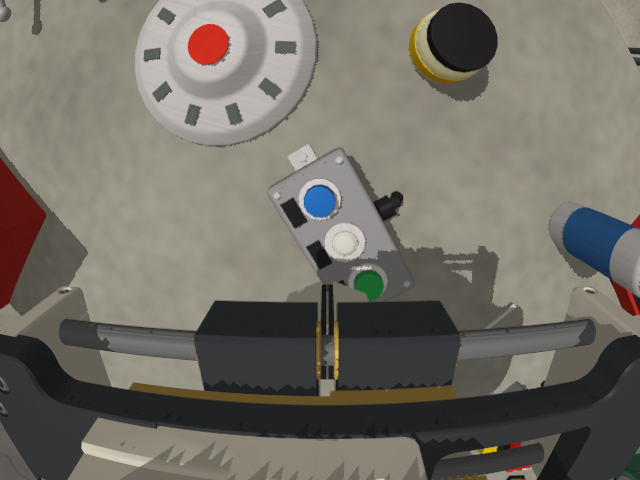

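The head is up and unturned at (325,228). In the new view the blue button is at (320,201) and the green at (369,284); the mask picked up the spray can instead of the button, so I'll restrict it.

Run:
```python
from cell import arm
from h import *
c=arm.get_calibration("wrist");im=cv2.imread("pics/s13.png")[:,:,::-1].copy()
p,s=cen(mask(im,(105,120,60),(130,255,255),(290,170,350,230)));print(p,s,fray(c,p,.072))
print(fray(c,[344,242],.067))
```

```text
[319.12105927 200.70996217] [304 185  31  32 793] [0.54077878 0.25451158 0.072     ]
[0.53233056 0.21125909 0.067     ]
```

```bash
python3 -m crank '[[0,0.0185,0.024,-0.03,0],[0,0,0.024,-0.05,0],[0,0,0,-0.06,0],[0,0,0,-0.06,0],[0,0,0,-0.06,0],[0,0,0,-0.05,0],[0,0,0,-0.03,0],[0,0,0,-0.02,0]]'
python3 -m crank '[[0,0,0,0,0],[0,0,0,0,0],[0,0,0,0,0],[0,0,0,0,0],[0,0,0,0,0],[0,0,0,0,0],[0,0,0,0,0],[0,0,0,0,0]]'
python3 - <<'E'
from cell import arm
from h import *
im=arm.get_image("side");a=cv2.resize(im[240:340,280:380],None,fx=4,fy=4,interpolation=2)
im=arm.get_image("wrist");b=cv2.resize(im[150:400,200:450],(400,400))
cv2.imwrite("pics/s14.png",np.hstack([a,b])[:,:,::-1])
E
```

```text
clock: 21.87
position: [0.54, 0.2543, 0.0645]
ee_rot: [2.855, 1.312, -0.003]
force: [0.4, 0.1, 0.6]
width: 0.004
clock: 22.53
position: [0.5408, 0.2546, 0.0662]
ee_rot: [2.855, 1.311, 0.001]
force: [1.0, -0.4, 0.7]
width: 0.01
```

View pics/s14.png

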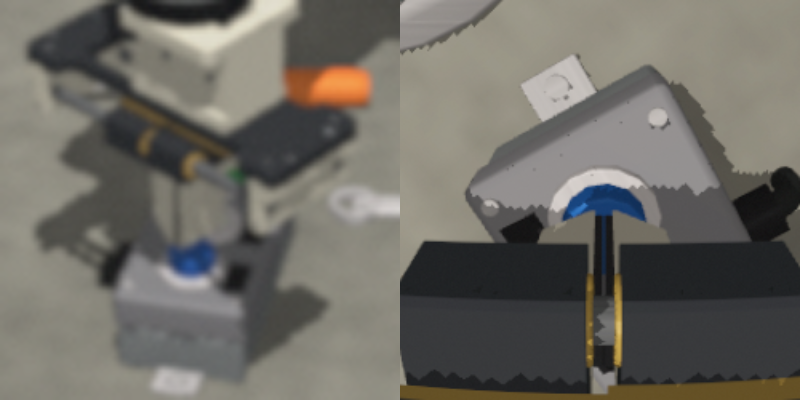

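Fingertips are over the blue button, centred laterally. Pressing.

```bash
python3 -m crank '[[0,0,0,-0.008,0],[0,0,0,-0.008,0],[0,0,0,-0.006,0],[0,0,0,-0.005,0],[0,0,0,-0.004,0],[0,0,0,0,0],[0,0,0,0,0],[0,0,0,0,0]]'
python3 -m crank '[[0,0,0,-0.004,0],[0,0,0,0,0],[0,0,0,0,0],[0,0,0,0,0],[0,0,0,0,0],[0,0,0,0,0],[0,0,0,0,0],[0,0,0,0,0]]'
```

```text
clock: 23.3
position: [0.5406, 0.2546, 0.0537]
ee_rot: [2.855, 1.312, 0.0]
force: [-2.1, -0.9, 5.0]
width: 0.0
clock: 23.97
position: [0.5406, 0.2546, 0.052]
ee_rot: [2.855, 1.311, 0.0]
force: [-1.2, -1.1, 5.2]
width: 0.006
```

```bash
python3 -m crank '[[0,0,0,-0.004,0],[0,0,0,0,0],[0,0,0,0,0],[0,0,0,0,0],[0,0,0,0,0],[0,0,0,0,0],[0,0,0,0,0],[0,0,0,0,0]]'
python3 -m crank '[[0,0,0,-0.004,0],[0,0,0,0,0],[0,0,0,0,0],[0,0,0,0,0],[0,0,0,0,0],[0,0,0,0,0],[0,0,0,0,0],[0,0,0,0,0]]'
```

```text
clock: 24.63
position: [0.5407, 0.2546, 0.0517]
ee_rot: [2.854, 1.311, 0.001]
force: [-5.7, -3.7, 17.8]
width: 0.006
clock: 25.3
position: [0.5408, 0.2547, 0.0514]
ee_rot: [2.854, 1.311, 0.002]
force: [-9.9, -6.0, 33.9]
width: 0.008
```

The button is firmly at its end: tip height is about 0.066, which is 6 mm down, and the force was about 5 N just before the stop. Retracting.

```bash
python3 -m crank '[[0,0,0,0.02,0],[0,0,0,0.05,0],[0,0,0,0.07,0],[0,0,0,0.07,0],[0,0,0,0.07,0],[0,0,0,0.07,0],[0,0,0,0.05,0],[0,0,0,0.02,0]]'
python3 -m crank '[[0,0,0,0,0],[0,0,0,0,0],[0,0,0,0,0],[0,0,0,0,0],[0,0,0,0,0],[0,0,0,0,0],[0,0,0,0,0],[0,0,0,0,0]]'
python3 - <<'E'
from cell import arm
from h import *
a=arm.get_image("wrist");cv2.imwrite("pics/e1.png",a[:,:,::-1])
b=arm.get_image("side");cv2.imwrite("pics/e2.png",cv2.resize(b[170:330,240:440],None,fx=4,fy=4)[:,:,::-1])
print(arm.observe()["force"])
b0=cv2.imread("pics/side0.png")[:,:,::-1];cv2.imwrite("pics/e3.png",cv2.resize(b0[170:330,240:440],None,fx=4,fy=4)[:,:,::-1])
E
```

```text
clock: 25.97
position: [0.5418, 0.2556, 0.2198]
ee_rot: [-2.854, -1.311, -0.007]
force: [0.7, 0.6, -0.1]
width: 0.007
clock: 26.63
position: [0.5406, 0.2546, 0.2165]
ee_rot: [-2.855, -1.312, 0.001]
force: [-0.0, -0.2, -0.1]
width: 0.009
[-0.50006546  0.66775642  0.38661694]
```

View pics/e1.png

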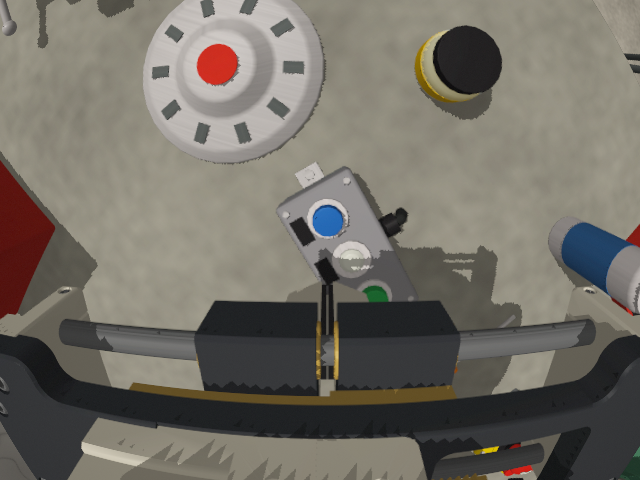

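View pics/e2.png

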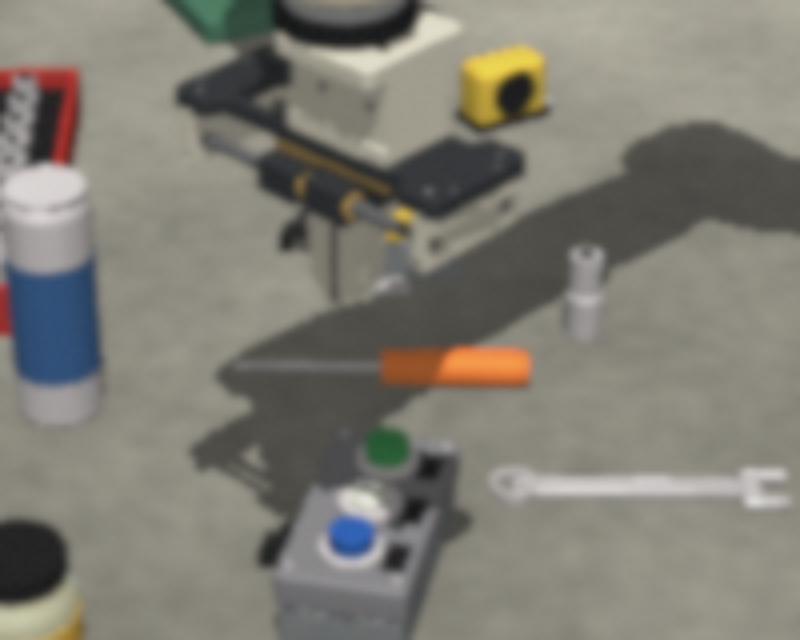

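View pics/e3.png

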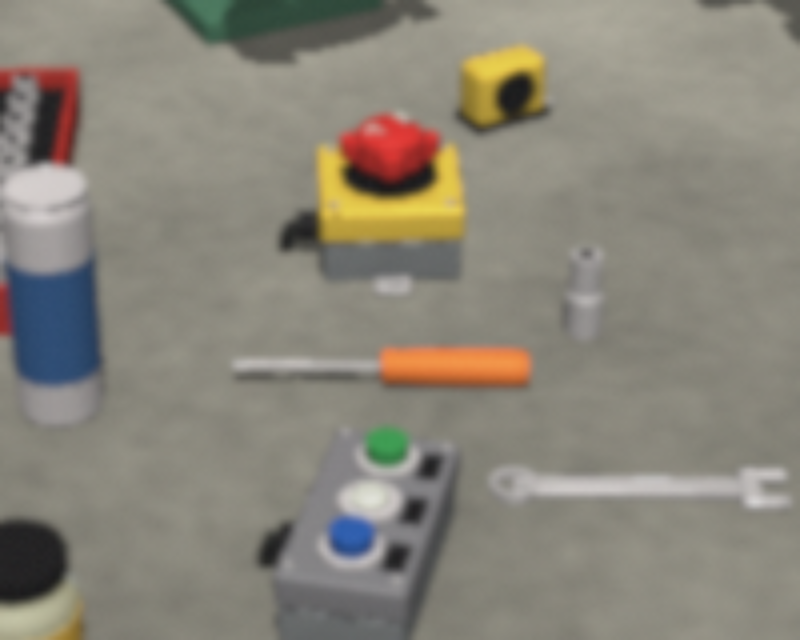

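The loose things match the first picture, the blue and green buttons are up, and the tool is clear of everything. Handing in.

```bash
python3 -c "
from cell import arm
print(arm.sign_off())"
```

```text
the job is handed in; nothing more can be done
None
```

I finished the emergency-stop check and handed it in at about 26.7 s of the 51 s allowed. No verdict was given, so what follows rests on forces and pictures.

- **Red head pressed:** I pushed it to its firm stop with closed fingers, reading 29 N. After the lift it stayed down in the pictures, so it was latched.
- **Red head turned:** With the fingers astride at 0.65 opening and not closing on it, I turned the tool about 57° clockwise, which should turn the head by roughly 45°. It popped up, and I turned back before lifting. The wrist picture taken after the lift showed it out and unturned.
- **Blue reset:** I pushed it to its stop, about 6 mm down. The force was about 5 N just before the stop and 34 N on it. After the lift it looked fully up.
- **Everything else:** The green button and the loose things visible in the closing side view looked the same as in the first picture. The hubcap lay outside that view, and I did not compare its position with the start. The last force reading was about zero, with the tool clear of everything.

**Disagreements:**
- **Fingertip height:** the fingertips sat about 14 mm above the reported TCP, not 17 mm ahead of it as stated. My first pushes fell short, so I came down by feel and used the measured offset after that.
- **Blue button position:** the three cameras differed by up to 10 mm in y. I used the wrist camera's value.
- **Red head at the end:** the arm hid it in the closing side view, so its state rests on the earlier wrist picture.

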